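Stack a brass rosette and its separator plate on the splined arbor

ROBOT

A 7-joint arm with a two-finger parallel gripper is mounted at the origin on the work surface. World frame = base frame: x ahead of the robot, y to its left, z up, the work surface at z = 0. Lengths are in mm, angles in rad, forces in N, time in s.
With the tool pointing down it reaches from about 400 to 850 mm from the base axis. Payload 4.5 kg.
Tool frame: the origin (TCP) lies where the fingers leave the gripper's body, on its centre line; the fingertips stand 64 mm ahead of it and the grasp point (between the pads) lies 45 mm ahead of it; z points along the fingers, y is the line along which they close (so a half turn about z gives the same grasp; the last joint's range is limited). The gripper opens to 88 mm and grips with 3 to 60 N. Pads are 18 mm wide; open, the fingers measure 123 mm over their backs; the gripper's body (75 mm by 187 mm) begins 45 mm behind the grasp point.
Start: joints at [-1.189, 0.689, -0.195, 1.565, 0.157, 0.902, -0.215], TCP at [213, 587.604, 302.743] pointing down, gripper open.
Joint ranges: [-3.01, 3.01], [-0.46, 2.08], [-1.47, 1.51], [0.13, 2.56], [-1, 4.14], [0.04, 2.09], [-2.66, 2.66]. Speed limits (rad/s): [2.57, 2.57, 3.14, 3.14, 3.14, 3.14, 3.14].

INTERFACE

Orientations are given as a rotation vector (axis times angle).
In Python, from cell import read_state, eyes, order gives the robot as it stands.
- The arm moves only by the tool servo_tool, never from a script. Its argument "commands" is a list that holds one entry, the list of rows, each a list of 7 numbers: the turn, a rotation vector about the tool's x, y, z in degrees, then the shift along the tool's x, y, z in m, then the opening, from 0 (shut) to 1 (fully open). A call has 1 to 10 rows; each row shifts and turns the commanded pose from where the row before left it, along the tool's axes as they then stand; what a row does not reach is not made up. A row lasts 1/10 s, in which the tool goes at most 50 mm and 8.59 degrees, less where a joint would pass 70% of its speed; a pose out of reach is approached as far as the arm can. A call is refused whole if a number of a shift passes 0.05 or a number of a turn 8.59, either way. A call with a gripper value outside its range is refused whole. The fingers move at their own pace and stop on an object; "grip_force" is the grip in N (left out, the last holds). Time passes only in rows, so rows that do not move let the fingers close. It gives the time, the measured TCP pose, the force, the opening and the grip force at its end, in the units of the state.
- read_state(): the state, without advancing time (a new reading comes with each control period).
- eyes.camera(name): name is "side" or "top"; returns a dict with "color" (384x512x3 uint8, red, green, blue), "fx", "fy", "cx", "cy" (pixels), "cam_to_world" (4x4, takes a point from camera to world coordinates). Camera axes: x right, y down, z forward; pixel columns grow to the right and rows downward; lengths in mm; the calibration is good to about 2 mm. A picture is of the moment at which its call begins. There is no depth.
- order.hand_in(): hands the job in; it is judged then, once.
The state is a dict: "t": time; "joints": joint angles; "joint_vel": joint speeds; "joint_torque": joint torques, N m; "tcp_pos": TCP position; "eef_rot": TCP orientation; "contact_force": force on the tool from outside, world axes, zero at the start; "ft_torque": the same for the moment, N m; "grip_width": finger opening in mm; "finger_force": force on a finger pad.
Only numpy, scipy, OpenCV 4.12 (cv2) and the standard library are available. Lean on these libraries where they do the work, as an engineer would, in place of code of your own. Each camera call takes 0.05 s, during which the arm holds its last target. There are 200 camera calls.

TASK

Load the drilling jig: first slide the lobed brass rosette down the splined arbor until it lies flush on the jig's fixed plate, with its tab on the side away from the fixed plate's tab, then slide the straight-edged steel separator plate down flush on top of it, with its tab on the same side as the fixed plate's, so that the tabs alternate. The splines are clamped askew, somewhere between 10 and 50 degrees counter-clockwise (seen from above) from the fixed plate's tab, so feel for them: turn each plate on the arbor under light pressure until it drops over them, and do not force, ram or drop the plates. Let go of both and leave the other things on the bench where they lie.

Things in the scene. Friction and masses are not known exactly. Their poses are not given: they have to be found in the camera images.
- jig: Drilling jig fixed to the bench: steel base 130 x 100 x 14 mm, 5 mm bolt heads near its corners; on it a fixed plate 64 x 60 x 10 mm (top 24 mm above the bench) with a 16 mm wide tab along the jig's +x to 57 mm. A splined arbor stands in its middle. Origin: centre of the base's underside, on the arbor's axis; z up.
- seat (a point): Point on the arbor's axis on the fixed plate's top, 24 mm above the bench: the rosette's underside ends here, the separator's 10 mm higher. Axes as the jig, not the splines.
- jig_tab (a point): Point on top of the fixed plate's tab, 49 mm from the arbor's axis along the jig's +x.
- spline_top (a point): On the axis, 54 mm up, level with the spline tops. Arbor: post of 16 mm diameter, plain to 60 mm, tapering to 6 mm at 74 mm, with two splines half a turn apart, 6 mm wide, out to radius 15 mm, up to 54 mm. Splines lie 0.15 to 0.85 rad counter-clockwise from the jig's x (unmeasured; slip at 0.5 N m). A plate stops on their tops, turns there, drops on within 0.07 rad. Axes as the jig.
- rosette: Brass rosette plate with round-lobed ends (86 mm long); straight parallel sides 60 mm apart (y = +-30, |x| < 20) for gripping; 10 mm thick, 0.22 kg. Bore: 20 mm square, with two 8.6 mm wide tooth slots along +x and -x to 17 mm from the centre. 16 mm wide tab along +x to 57 mm. Origin: centre of the underside; z up. Loaded first, tab on the jig's -x side.
- rosette_tab (a point): Point in the rosette's tab, 49 mm from the centre along its +x, 5 mm above its underside.
- separator: Steel separator plate, straight-edged, 64 mm long; straight parallel sides 60 mm apart (y = +-30, |x| < 20) for gripping; 10 mm thick, 0.22 kg. Bore: 20 mm square, with two 8.6 mm wide tooth slots along +x and -x to 17 mm from the centre. 16 mm wide tab along +x to 57 mm. Origin: centre of the underside; z up. Loaded second, tab on its +x side.
- separator_tab (a point): Point in the separator's tab, 49 mm from the centre along its +x, 5 mm above its underside.
- hammer: Bystander: hammer lying, steel head 34 x 88 x 34 mm at its origin, handle 190 mm long along its -x, 23 mm thick.
- dome: Bystander: grey lead doming block, 140 mm wide, 52 mm high; origin under its centre.
- leaf: Bystander: small brass flower, 62 mm wide, 5 mm thick, no hole; origin under its centre.
- scroll: Bystander: flat brass scroll of 6 mm bar, about 75 mm wide; origin near its middle on the bench.
- punch: Bystander: square steel punch lying along its x, 120 x 12 x 12 mm; origin under its centre.

How it is judged (in metres and radians):
On the way, in this order (a step that is already met when the one before it is completed fails the run):
1. the rosette is home on the fixed plate, tab away from the fixed plate's (z of rosette in the frame of jig between 0.0215 and 0.0262 m and horizontal distance between rosette and seat below 0.003 m and angle between rosette's own z axis and vertical below 0.05 rad and x of rosette_tab in the frame of jig below -0.02 m), for 0.2 s.
2. the separator is home on the rosette, tab on the fixed plate's side (all of step 1 and z of separator in the frame of jig between 0.0315 and 0.0362 m and horizontal distance between separator and seat below 0.003 m and angle between separator's own z axis and vertical below 0.05 rad and x of separator_tab in the frame of jig above 0.02 m), for 0.2 s.
At the end, for the whole second after the job is handed in: Rosette flush on the fixed plate, tab on the jig's -x side; separator flush on it, tab on the +x side (tab points over 20 mm out): each within 2 mm of its height, centred within 3 mm, level within 3 degrees; both released and at rest (all of step 2 and linear speed of each of rosette, separator below 0.01 m/s); the robot touches nothing.
It fails at once if a plate was forced, rammed or dropped: more than 40 N between a plate and the jig or between the plates (contact force between any of rosette, separator and jig above 40 N or contact force between rosette and separator above 40 N).
It fails at once if another thing on the bench was moved more than 40 mm (distance of any of hammer, dome, leaf, scroll, punch from where it was at the start of the episode above 0.04 m).
It also fails if it takes over 72 s, if anything falls off the work surface, if the arm or the gripper's body presses on something with over 40 N, if the wrist force passes 120 N, or if a joint passes its speed limit or range.

## Working session

There is one attempt and no reset: what is moved stays moved. The work goes in short steps, Python scripts to look and compute and a tool call to move; the robot and the scene stay as the last step left them, time stands still between calls to the robot, and variables do not carry over. Pictures are saved under pics/ and viewed, at most 10 in all, crops included, and the job is handed in when it is done.

Besides the shell and the picture viewer there is one more tool, called after "Request:" as name(argument=value, ...) on one line, values as JSON. servo_tool: Moves the arm, as the interface text tells. Its arguments: {"type":"object","properties":{"commands":{"type":"array","items":{"type":"array","items":{"type":"array","items":{"type":"number"}}}},"grip_force":{"type":"number"}},"required":["commands"]}

```bash
ls; mkdir -p pics; cat > h.py <<'E'
import numpy as np, cv2
from cell import read_state, eyes, order
def shot(n,f=None):
    c=eyes.camera(n); 
    if f: cv2.imwrite('pics/'+f,cv2.cvtColor(c['color'],cv2.COLOR_RGB2BGR))
    return c
def ray(c,u,v):
    M=np.array(c['cam_to_world']); d=M[:3,:3]@[(u-c['cx'])/c['fx'],(v-c['cy'])/c['fy'],1]
    return M[:3,3],d/np.linalg.norm(d)
def plane(c,u,v,z):
    o,d=ray(c,u,v); return o+d*(z-o[2])/d[2]
def tri(c1,p1,c2,p2):
    (a,d),(b,e)=ray(c1,*p1),ray(c2,*p2)
    s=np.linalg.lstsq(np.c_[d,-e],b-a,rcond=None)[0]; P,Q=a+s[0]*d,b+s[1]*e
    return (P+Q)/2,np.linalg.norm(P-Q)
E
python3 - <<'E'
from h import *
for n in('top','side'):
    c=shot(n,n+'0.png'); print(n,c['fx'],c['cx'],c['cy'],np.round(c['cam_to_world'],3).tolist())
s=read_state(); print(s)
E
```

```text
pics
top 401.65360965195094 261.033793812816 190.0790446143831 [[0.011, -0.992, 0.123, 393.62], [-1.0, -0.013, -0.014, 63.145], [0.015, -0.123, -0.992, 1279.144], [0.0, 0.0, 0.0, 1.0]]
side 360.2485067986504 253.55551039134753 191.76656203351308 [[0.694, -0.446, 0.565, -0.194], [-0.72, -0.431, 0.544, -471.037], [0.001, -0.784, -0.621, 677.581], [0.0, 0.0, 0.0, 1.0]]
{'t': 0.1, 'joints': array([-1.18919988,  0.68991131, -0.19455002,  1.56624112,  0.15731192,
        0.9025286 , -0.21510607]), 'joint_vel': array([-0.00051693, -0.00023383, -0.00049655, -0.0030948 , -0.0007403 ,
       -0.00132631,  0.00073949]), 'joint_torque': array([-2.30642167e-03, -5.28504395e+01, -1.27111137e+00, -1.53837955e+01,
       -5.25156932e-02,  1.99653070e-03,  3.26818031e-05]), 'tcp_pos': array([212.87926616, 587.12617991, 301.98363791]), 'eef_rot': array([-5.43381163e-01, -3.09406237e+00,  2.64599218e-03]), 'contact_force': array([-0.21432831, -0.19100255, -0.24621858]), 'ft_torque': array([-0.00589037,  0.02772125, -0.01107842]), 'finger_force': 0.0, 'grip_width': 88.02078788759306}
```

View pics/top0.png

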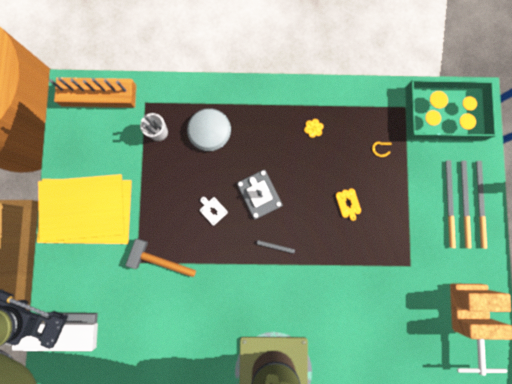

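View pics/side0.png

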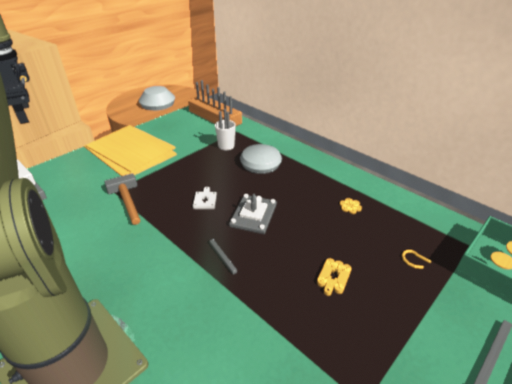

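Top view: jig at (259,194), rosette at (348,204), separator at (213,211). Side view: jig (254,212), rosette (335,276), separator (205,199). I'll make one enlarged composite.

```bash
python3 - <<'E'
from h import *
t=cv2.imread('pics/top0.png');s=cv2.imread('pics/side0.png')
def cr(im,u,v,r=28,k=266):
    o=cv2.resize(im[v-r:v+r,u-r:u+r],(k,k),interpolation=cv2.INTER_CUBIC); return o
cv2.imwrite('pics/comp.png',np.vstack([np.hstack([cr(t,259,194),cr(t,348,204),cr(t,213,211)]),np.hstack([cr(s,254,212),cr(s,335,276),cr(s,205,199)])]))
E
```

```text
(no output)
```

View pics/comp.png

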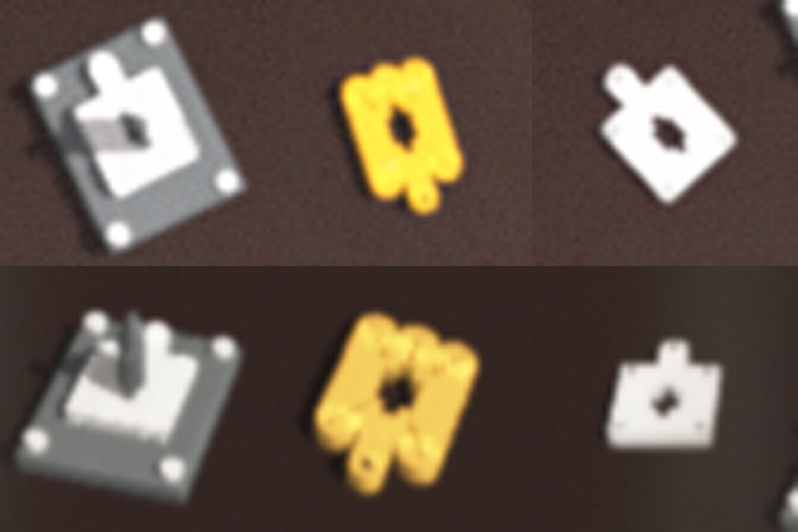

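The composite shows the jig's tab up-left in the top view, with 4 white bolt heads. The rosette's tab points down and the separator's points up-left. The bores show as dark holes in both views. Next I measure from masks.

```bash
cat > meas.py <<'E'
from h import *
K=6
def crop(c,u,v,r=28):
    return cv2.resize(c['color'][v-r:v+r,u-r:u+r],None,fx=K,fy=K,interpolation=cv2.INTER_CUBIC).astype(int),(u-r,v-r)
def px(p,o): return (np.asarray(p,float)+.5)/K-.5+np.array(o)
def plate(c,u,v,yellow,thr=115):
    im,o=crop(c,u,v); m=((im[...,0]>thr)&((im[...,2]<im[...,0]*.65) if yellow else (im.min(2)>thr))).astype(np.uint8)
    cs,h=cv2.findContours(m,cv2.RETR_CCOMP,cv2.CHAIN_APPROX_NONE)
    i=max(range(len(cs)),key=lambda k:cv2.contourArea(cs[k])*(h[0][k][3]<0))
    j=max([k for k in range(len(cs)) if h[0][k][3]==i],key=lambda k:cv2.contourArea(cs[k]))
    M=cv2.moments(cs[j]); return px(cs[i][:,0],o),px([M['m10']/M['m00'],M['m01']/M['m00']],o)
E
python3 - <<'E'
from meas import *
T,S=shot('top'),shot('side')
for n,y,a,b in(('ros',1,(348,204),(335,276)),('sep',0,(213,211),(205,199))):
    ct,ht=plate(T,*a,y); cs,hs=plate(S,*b,y)
    P,g=tri(T,ht,S,hs); print(n,'hole px',ht.round(1),hs.round(1),'tri',P.round(1),'gap',round(g,1),'top@5',plane(T,*ht,5).round(1),'side@5',plane(S,*hs,5).round(1))
    Q=np.array([plane(T,*p,8)[:2] for p in ct],np.float32); r=cv2.minAreaRect(Q); B=cv2.boxPoints(r)
    e=B[1]-B[0],B[2]-B[1]; L=max(e,key=np.linalg.norm); L=L/np.linalg.norm(L)
    c0=plane(T,*ht,5)[:2]; d=(Q-c0)@L
    if -d.min()>d.max(): L=-L; d=-d
    print('  rect',np.round(r,1) if 0 else r,'yaw',np.arctan2(L[1],L[0]),'ends',d.min(),d.max())
    t=Q[d>44 if n=='ros' else d>38]-c0; t=t.mean(0); print('  tab yaw',np.arctan2(t[1],t[0]))
def bolts(c,u,v,r):
    im,o=crop(c,u,v,r); m=(im.min(2)>(185)).astype(np.uint8)
    n,l,st,ce=cv2.connectedComponentsWithStats(m)
    return [(st[k][4],px(ce[k],o).round(1).tolist()) for k in range(1,n) if st[k][4]>100]
print(bolts(T,259,194,28)); print(bolts(S,254,212,30))
E
```

```text
ros hole px [348.2 202.5] [334.2 274.4] tri [ 515.7 -233.4    8.6] gap 2.2 top@5 [ 515.3 -233.4    5. ] side@5 [ 519.4 -232.9    5. ]
  rect ((508.7250061035156, -234.92514038085938), (107.61898040771484, 68.84410095214844), 17.47531509399414) yaw -2.8365908 ends -47.034888374691775 60.584098010141304
  tab yaw -2.832017810978956
sep hole px [213.3 210.7] [204.8 199.4] tri [484.9 194.9   6.7] gap 2.9 top@5 [483.8 196.    5. ] side@5 [487.3 195.8   5. ]
  rect ((491.9393310546875, 203.69412231445312), (94.94107055664062, 66.80858612060547), 43.25246047973633) yaw 0.7548977 ends -36.261526748193425 58.67952806779693
  tab yaw 0.7542136860959677
[(np.int32(645), [263.0, 172.6]), (np.int32(14659), [259.6, 191.8]), (np.int32(628), [240.3, 183.6]), (np.int32(699), [278.3, 203.6]), (np.int32(756), [255.6, 214.7])]
[(np.int32(395), [245.8, 195.6]), (np.int32(10253), [255.3, 210.0]), (np.int32(379), [272.7, 200.9]), (np.int32(237), [248.5, 200.7]), (np.int32(490), [233.3, 220.2]), (np.int32(575), [261.9, 226.3])]
```

```bash
python3 - <<'E'
from h import *
T,S=shot('top'),shot('side')
t=[(263.0,172.6),(240.3,183.6),(278.3,203.6),(255.6,214.7)];s=[(272.7,200.9),(245.8,195.6),(261.9,226.3),(233.3,220.2)]
P=[]
for a,b in zip(t,s):
    p,g=tri(T,a,S,b); P.append(p); print(p.round(1),round(g,1),plane(T,*a,18)[:2].round(1),plane(S,*b,18)[:2].round(1))
for Q in (np.array(P),np.array([plane(T,*a,18) for a in t]),np.array([plane(S,*a,18) for a in s])):
    d=Q[0]+Q[1]-Q[2]-Q[3]; w=Q[1]+Q[3]-Q[0]-Q[2]; print(Q.mean(0).round(1),'yaw',np.arctan2(d[1],d[0]),np.arctan2(-w[0],w[1]),np.linalg.norm(d)/2,np.linalg.norm(w)/2)
# tool axes
from scipy.spatial.transform import Rotation as R
print(R.from_rotvec(read_state()['eef_rot']).as_matrix().round(3))
E
```

```text
[607.2  39.1  17.9] 2.9 [606.1  40.1] [608.4  38.1]
[570.7 110.8  18.4] 2.4 [569.9 111.6] [572.  110.5]
[508.8 -10.2  18.5] 2.9 [507.8  -9.2] [510.4 -10.7]
[473.   61.   18.4] 2.8 [471.9  61.9] [474.4  60.5]
[539.9  50.2  18.3] yaw 0.4675843583480544 0.46866918341146135 109.87529983754095 80.12444724152225
[538.9  51.1  18. ] yaw 0.46715674439413324 0.4682112387418813 109.92928758130542 79.93729260894384
[541.3  49.6  18. ] yaw 0.46759106509645426 0.46697042990856036 109.56398842507942 80.39058507981332
[[-0.94   0.341 -0.   ]
 [ 0.341  0.94  -0.001]
 [-0.    -0.001 -1.   ]]
```

Request:
servo_tool(commands=[[[0,0,0,-0.042,-0.0265,0,1],[0,0,0,-0.042,-0.0265,0,1],[0,0,0,-0.042,-0.0265,0,1],[0,0,0,-0.042,-0.0265,0,1],[0,0,0,-0.042,-0.0265,0,1],[0,0,0,-0.042,-0.0265,0,1],[0,0,0,-0.042,-0.0265,0,1],[0,0,0,-0.042,-0.0265,0,1],[0,0,0,-0.042,-0.0265,0,1],[0,0,0,-0.042,-0.0265,0,1]]])

```text
t: 1.3
tcp_pos: [518.6, 193.6, 302.8]
eef_rot: [0.543, 3.094, 0.0]
contact_force: [-0.3, 0.4, 0.8]
grip_width: 87.7
finger_force: 0.0
```

Request:
servo_tool(commands=[[[0,0,8.5,0,0,0,1],[0,0,8.5,0,0,0,1],[0,0,8.5,0,0,0,1],[0,0,8.5,0,0,0,1],[0,0,8.5,0,0,0,1],[0,0,8.5,0,0,0,1],[0,0,8.5,0,0,0,1],[0,0,8.5,0,0,0,1],[0,0,8.5,0,0,0,1],[0,0,8.5,0,0,0,1]]])

```text
t: 2.3
tcp_pos: [517.5, 195.5, 302.8]
eef_rot: [-2.497, -1.907, -0.0]
contact_force: [0.1, -0.3, -0.7]
grip_width: 88.1
finger_force: 0.0
```

Request:
servo_tool(commands=[[[0,0,8.5,0,0,0,1],[0,0,8.5,0,0,0,1],[0,0,8.5,0,0,0,1],[0,0,8.5,0,0,0,1],[0,0,8.5,0,0,0,1],[0,0,8.5,0,0,0,1],[0,0,6.4,0,0,0,1],[0,0,0,0,0,0,1]]])

```text
t: 3.1
tcp_pos: [517.4, 195.6, 302.6]
eef_rot: [3.104, 0.483, -0.0]
contact_force: [-0.1, 0.4, -0.4]
grip_width: 87.9
finger_force: 0.0
```

Request:
servo_tool(commands=[[[0,0,0,-0.0132,0.0408,0.014,1],[0,0,0,-0.0132,0.0408,0.014,1],[0,0,0,-0.0132,0.0408,0.014,1],[0,0,0,-0.0132,0.0408,0.014,1],[0,0,0,-0.0132,0.0408,0.014,1],[0,0,0,-0.0132,0.0408,0.014,1],[0,0,0,-0.0132,0.0408,0.014,1],[0,0,0,-0.0132,0.0408,0.014,1],[0,0,0,-0.0132,0.0408,0.014,1],[0,0,0,-0.0132,0.0408,0.014,1]]])

```text
t: 4.1
tcp_pos: [515.7, -235.2, 162.2]
eef_rot: [-3.103, -0.487, -0.001]
contact_force: [0.4, 0.6, 0.2]
grip_width: 87.8
finger_force: 0.0
```

Request:
servo_tool(commands=[[[0,0,0,0,0,0.02,1],[0,0,0,0,0,0.02,1],[0,0,0,0,0,0.015,1],[0,0,0,0,0,0,1],[0,0,0,0,0,0,1]]])

```text
t: 4.6
tcp_pos: [515.9, -233.2, 107.9]
eef_rot: [-3.104, -0.485, -0.0]
contact_force: [0.1, 0.1, 0.6]
grip_width: 88.1
finger_force: 0.0
```

```bash
python3 - <<'E'
from h import *
t=shot('top');s=shot('side')
f=lambda c,u,v:cv2.resize(c['color'][v-32:v+32,u-40:u+40,::-1],(400,320),interpolation=cv2.INTER_CUBIC)
cv2.imwrite('pics/r1.png',np.hstack([f(t,348,200),f(s,335,265)]))
s=read_state();print(s['tcp_pos'],s['eef_rot'],s['joints'].round(2))
E
```

```text
[ 516.26979722 -233.46926729  108.58622827] [3.10322126e+00 4.84155547e-01 2.21704705e-03] [ 0.23  0.92  0.19  1.88 -0.42  0.37 -0.51]
```

View pics/r1.png

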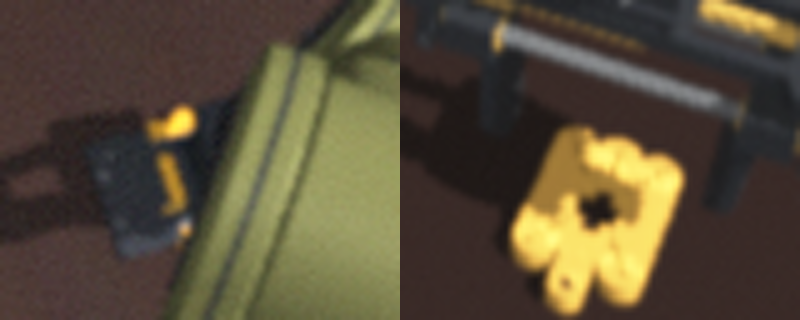

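The side view shows the fingers straddling the rosette's parallel sides, at (495,100) and (725,170) in the crop. I'll descend and close.

Request:
servo_tool(commands=[[[0,0,0,0,0,0.015,1],[0,0,0,0,0,0.015,1],[0,0,0,0,0,0.007,1],[0,0,0,0,0,0.003,1],[0,0,0,0,0,0,1]]])

```text
t: 5.2
tcp_pos: [515.3, -233.4, 66.9]
eef_rot: [-3.104, -0.482, 0.002]
contact_force: [-0.2, -1.0, 0.5]
grip_width: 88.2
finger_force: 0.0
```

Request:
servo_tool(commands=[[[0,0,0,0,0,0,0.75],[0,0,0,0,0,0,0.72],[0,0,0,0,0,0,0.7],[0,0,0,0,0,0,0.68],[0,0,0,0,0,0,0.5],[0,0,0,0,0,0,0.5],[0,0,0,0,0,0,0.5],[0,0,0,0,0,0,0.5]]], grip_force=25)

```text
t: 6.0
tcp_pos: [515.9, -233.9, 68.0]
eef_rot: [3.104, 0.482, 0.001]
contact_force: [0.2, -1.0, 2.9]
grip_width: 59.6
finger_force: 25.0
```

Request:
servo_tool(commands=[[[0,0,0,0,0,-0.015,0.5],[0,0,0,0,0,-0.04,0.5],[0,0,0,0,0,-0.045,0.5],[0,0,0,0.0091,-0.022,-0.01,0.5],[0,0,0,0.0182,-0.0439,0,0.5],[0,0,0,0.0182,-0.0439,0,0.5],[0,0,0,0.0182,-0.0439,0,0.5],[0,0,0,0.0182,-0.0439,0,0.5],[0,0,0,0.0182,-0.0439,0,0.5],[0,0,0,0.0091,-0.022,0,0.5]]])

```text
t: 7.0
tcp_pos: [538.6, 57.1, 177.7]
eef_rot: [-3.098, -0.493, 0.003]
contact_force: [0.7, 0.3, -2.6]
grip_width: 59.0
finger_force: 25.0
```

Request:
servo_tool(commands=[[[0,0,-5,0,0,0,0.5],[0,0,-6.6,0,0,0,0.5],[0,0,-5,0,0,0,0.5],[0,0,0,0,0,0,0.5],[0,0,0,0,0,0,0.5]]])

```text
t: 7.5
tcp_pos: [539.2, 50.9, 177.9]
eef_rot: [-3.002, -0.922, 0.001]
contact_force: [0.3, 0.9, -2.5]
grip_width: 59.4
finger_force: 25.0
```

```bash
python3 - <<'E'
from h import *
t=shot('top');s=shot('side')
f=lambda c,u,v:cv2.resize(c['color'][v-32:v+32,u-40:u+40,::-1],(400,320),interpolation=cv2.INTER_CUBIC)
cv2.imwrite('pics/r2.png',np.hstack([f(t,259,190),f(s,254,190)]))
s=read_state();print(s['tcp_pos'],s['eef_rot'],s['joints'].round(2),s['contact_force'],s['ft_torque'])
E
```

```text
[539.38061589  50.79349392 177.81412202] [-3.00253100e+00 -9.23434556e-01  7.45892308e-04] [-0.33  0.79  0.25  1.94 -0.41  0.47 -0.75] [ 0.3765473  -0.81458903 -2.85689009] [-0.04971014  0.15085748  0.06451426]
```

View pics/r2.png

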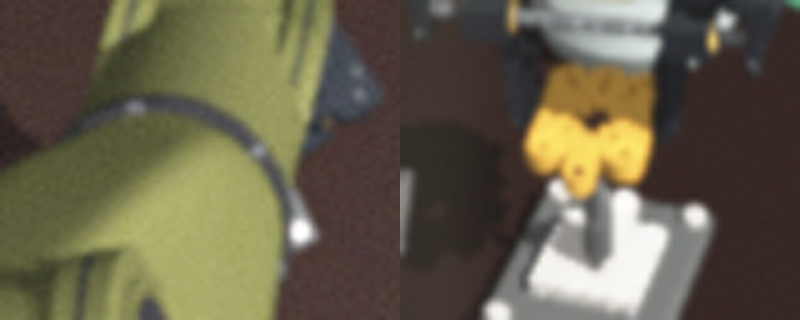

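The left view is blocked by the arm. On the right, the held rosette is above the arbor with its tab towards the camera, and its bore is at about side px (253.4,181.6).

```bash
python3 - <<'E'
from h import *
s=shot('side'); im=s['color'][168:196,238:270].astype(int)
m=cv2.resize(im.astype(np.uint8),None,fx=6,fy=6,interpolation=cv2.INTER_CUBIC).astype(int)
d=(m[...,0]<75).astype(np.uint8); n,l,st,ce=cv2.connectedComponentsWithStats(d)
for k in range(1,n):
    if st[k][4]>60: 
        p=(ce[k]+.5)/6-.5+[238,168]; print(st[k].tolist(),p.round(1),plane(s,*p,115.5).round(1))
E
```

```text
[0, 0, 57, 105, 2788] [240.5 173.4] [544.9 101.9 115.5]
[141, 0, 51, 168, 5308] [266.8 182.4] [564.   23.7 115.5]
[84, 78, 16, 11, 104] [252.8 181.4] [541.9  53.1 115.5]
[0, 125, 31, 43, 677] [239.4 193.3] [482.9  42.5 115.5]
```

Request:
servo_tool(commands=[[[0,0,0,0,0,0.012,0.5],[0,0,0,0,0,0.012,0.5],[0,0,0,0,0,0.009,0.5],[0,0,0,0,0,0,0.5],[0,0,0,0,0,0,0.5]]])

```text
t: 8.15
tcp_pos: [539.5, 50.6, 144.2]
eef_rot: [-3.002, -0.925, 0.002]
contact_force: [0.6, -0.8, -1.8]
grip_width: 59.1
finger_force: 25.0
```

Request:
servo_tool(commands=[[[0,0,0,0,0,0.004,0.5],[0,0,0,0,0,0.004,0.5],[0,0,0,0,0,0,0.5]]])

```text
t: 8.45
tcp_pos: [539.5, 50.8, 136.4]
eef_rot: [-3.002, -0.926, 0.001]
contact_force: [-0.1, 0.2, -2.7]
grip_width: 59.6
finger_force: 25.0
```

Request:
servo_tool(commands=[[[0,0,0,0,0,0.002,0.5],[0,0,0,0,0,0.002,0.5],[0,0,0,0,0,0,0.5]]])

```text
t: 8.75
tcp_pos: [539.6, 50.8, 132.5]
eef_rot: [-3.002, -0.926, 0.0]
contact_force: [1.0, -0.2, -3.2]
grip_width: 59.6
finger_force: 25.0
```

Request:
servo_tool(commands=[[[0,0,0,0,0,0.002,0.5],[0,0,0,0,0,0.001,0.5],[0,0,0,0,0,0,0.5]]])

```text
t: 9.05
tcp_pos: [539.6, 50.8, 129.6]
eef_rot: [-3.002, -0.926, 0.0]
contact_force: [-0.2, 0.1, -3.3]
grip_width: 60.0
finger_force: 25.0
```

Request:
servo_tool(commands=[[[0,0,0,0,0,0.002,0.5],[0,0,0,0,0,0.002,0.5],[0,0,0,0,0,0,0.5]]])

```text
t: 9.35
tcp_pos: [539.5, 50.8, 125.4]
eef_rot: [-3.002, -0.926, 0.001]
contact_force: [0.6, 0.5, -2.9]
grip_width: 59.8
finger_force: 25.0
```

Request:
servo_tool(commands=[[[0,0,0,0,0,0.001,0.5],[0,0,0,0,0,0.001,0.5],[0,0,0,0,0,0,0.5]]])

```text
t: 9.65
tcp_pos: [539.7, 50.7, 123.6]
eef_rot: [-3.002, -0.926, 0.0]
contact_force: [0.2, 0.3, -3.4]
grip_width: 59.2
finger_force: 25.0
```

Request:
servo_tool(commands=[[[0,0,0,0,0,0.001,0.5],[0,0,0,0,0,0.0005,0.5],[0,0,0,0,0,0,0.5]]])

```text
t: 9.95
tcp_pos: [539.7, 50.8, 122.2]
eef_rot: [-3.002, -0.926, 0.0]
contact_force: [-0.0, 0.3, -2.1]
grip_width: 59.5
finger_force: 25.0
```

Request:
servo_tool(commands=[[[0,0,0,0,0,0.0005,0.5],[0,0,0,0,0,0.0005,0.5],[0,0,0,0,0,0,0.5]]])

```text
t: 10.25
tcp_pos: [539.8, 50.8, 121.5]
eef_rot: [-3.002, -0.926, -0.001]
contact_force: [0.2, 0.9, 2.0]
grip_width: 59.6
finger_force: 25.0
```

Request:
servo_tool(commands=[[[0,0,0,0,0,0.0005,0.5],[0,0,0,0,0,0.0005,0.5],[0,0,0,0,0,0,0.5]]])

```text
t: 10.55
tcp_pos: [539.9, 50.8, 120.8]
eef_rot: [-3.002, -0.925, -0.001]
contact_force: [-1.8, -0.0, 6.6]
grip_width: 59.5
finger_force: 25.0
```

Request:
servo_tool(commands=[[[0,0,-1.3,0,0,0,0.5],[0,0,-1.3,0,0,0,0.5],[0,0,-1.4,0,0,0,0.5],[0,0,0,0,0,0,0.5]]])

```text
t: 10.95
tcp_pos: [539.4, 51.1, 120.8]
eef_rot: [-2.967, -1.031, 0.0]
contact_force: [-2.0, 1.3, 7.1]
grip_width: 59.8
finger_force: 25.0
```

Request:
servo_tool(commands=[[[0,0,-1.3,0,0,0,0.5],[0,0,-1.3,0,0,0,0.5],[0,0,-1.4,0,0,0,0.5],[0,0,0,0,0,0,0.5]]])

```text
t: 11.35
tcp_pos: [539.9, 50.5, 120.0]
eef_rot: [2.93, 1.133, 0.0]
contact_force: [-0.4, -1.6, -2.7]
grip_width: 59.6
finger_force: 25.0
```

Request:
servo_tool(commands=[[[0,0,-1,0,0,0,0.5],[0,0,-1,0,0,0,0.5],[0,0,0,0,0,0.001,0.5],[0,0,0,0,0,0.001,0.5],[0,0,0,0,0,0,0.5]]])

```text
t: 11.85
tcp_pos: [540.2, 50.4, 118.2]
eef_rot: [2.91, 1.183, 0.002]
contact_force: [1.4, -2.0, -2.3]
grip_width: 59.9
finger_force: 25.0
```

Request:
servo_tool(commands=[[[0,0,0,0,0,0.001,0.5],[0,0,0,0,0,0.001,0.5],[0,0,0,0,0,0.001,0.5],[0,0,0,0,0,0,0.5]]])

```text
t: 12.25
tcp_pos: [540.3, 50.5, 115.3]
eef_rot: [2.91, 1.183, 0.002]
contact_force: [2.4, -2.6, -1.9]
grip_width: 59.3
finger_force: 25.0
```

Request:
servo_tool(commands=[[[0,0,0,0,0.0008,0,0.5],[0,0,0,0,0,0,0.5]]])

```text
t: 12.45
tcp_pos: [540.3, 50.4, 115.2]
eef_rot: [-2.91, -1.184, -0.0]
contact_force: [3.0, -1.6, -1.6]
grip_width: 59.5
finger_force: 25.0
```

```bash
python3 -c "
from h import *
s=read_state();print(s['tcp_pos'],s['eef_rot'],s['contact_force'],s['ft_torque'])"
```

```text
[540.33648407  50.37207781 115.18756584] [-2.90959286e+00 -1.18405209e+00 -3.60589292e-04] [ 2.96669904 -1.60233541 -1.63584826] [-0.40895978 -0.48234867 -0.04885053]
```

Request:
servo_tool(commands=[[[0,0,0,0,0.0008,0,0.5],[0,0,0,0,0,0.0015,0.5],[0,0,0,0,0,0.0015,0.5],[0,0,0,0,0,0,0.5]]])

```text
t: 12.85
tcp_pos: [540.1, 49.9, 111.8]
eef_rot: [-2.909, -1.184, 0.002]
contact_force: [1.0, -0.3, -2.4]
grip_width: 59.5
finger_force: 25.0
```

Request:
servo_tool(commands=[[[0,0,0,0,0,0.0015,0.5],[0,0,0,0,0,0.0015,0.5],[0,0,0,0,0,0,0.5]]])

```text
t: 13.15
tcp_pos: [540.3, 49.8, 108.8]
eef_rot: [-2.909, -1.184, 0.002]
contact_force: [-0.1, -0.7, -3.0]
grip_width: 59.7
finger_force: 25.0
```

Request:
servo_tool(commands=[[[0,0,0,0,0,0.002,0.5],[0,0,0,0,0,0.002,0.5],[0,0,0,0,0,0.002,0.5],[0,0,0,0,0,0,0.5]]])

```text
t: 13.55
tcp_pos: [540.6, 49.6, 102.9]
eef_rot: [-2.91, -1.184, 0.001]
contact_force: [-0.1, 0.1, -2.3]
grip_width: 59.6
finger_force: 25.0
```

Request:
servo_tool(commands=[[[0,0,0,0,0,0.002,0.5],[0,0,0,0,0,0.002,0.5],[0,0,0,0,0,0.002,0.5],[0,0,0,0,0,0.001,0.5],[0,0,0,0,0,0,0.5]]])

```text
t: 14.05
tcp_pos: [540.7, 49.6, 96.0]
eef_rot: [-2.91, -1.184, 0.0]
contact_force: [-0.3, -0.1, -2.2]
grip_width: 59.5
finger_force: 25.0
```

Request:
servo_tool(commands=[[[0,0,0,0,0,0.001,0.5],[0,0,0,0,0,0.001,0.5],[0,0,0,0,0,0.001,0.5],[0,0,0,0,0,0,0.5]]])

```text
t: 14.45
tcp_pos: [540.7, 49.6, 93.1]
eef_rot: [-2.91, -1.184, 0.0]
contact_force: [0.2, 0.9, -2.6]
grip_width: 59.3
finger_force: 25.0
```

Request:
servo_tool(commands=[[[0,0,0,0,0,0.001,0.5],[0,0,0,0,0,0.0007,0.5],[0,0,0,0,0,0,0.5]]])

```text
t: 14.75
tcp_pos: [540.9, 49.6, 92.0]
eef_rot: [-2.91, -1.184, -0.001]
contact_force: [-1.4, 0.7, 3.8]
grip_width: 59.3
finger_force: 25.0
```

Request:
servo_tool(commands=[[[0,0,0,0,0,0.0005,0.5],[0,0,0,0,0,0.0003,0.5],[0,0,0,0,0,0,0.5]]])

```text
t: 15.05
tcp_pos: [540.8, 49.6, 91.9]
eef_rot: [-2.91, -1.184, -0.001]
contact_force: [-2.6, -0.8, 10.8]
grip_width: 59.8
finger_force: 25.0
```

Request:
servo_tool(commands=[[[0,0,0,0,0,-0.0009,0.5],[0,0,0,0,0,0,0.68],[0,0,0,0,0,0,0.75],[0,0,0,0,0,0,0.85],[0,0,0,0,0,0,0.95],[0,0,0,0,0,0,0.95],[0,0,0,0,0,0,0.95],[0,0,0,0,0,0,0.95]]])

```text
t: 15.85
tcp_pos: [540.8, 49.6, 91.5]
eef_rot: [-2.91, -1.184, 0.0]
contact_force: [-0.4, -0.3, -0.5]
grip_width: 83.5
finger_force: 0.0
```

```bash
python3 -c "
from h import *
s=shot('side');cv2.imwrite('pics/s3.png',cv2.resize(s['color'][176:240,214:294,::-1],(600,480),interpolation=cv2.INTER_CUBIC))
s=read_state();print(s['tcp_pos'],s['eef_rot'],s['contact_force'],s['grip_width'])"
```

```text
[540.79527886  49.62019216  91.545916  ] [-2.90992790e+00 -1.18379341e+00  2.16452844e-05] [ 0.53657621 -0.36324345  0.44098905] 83.91238504103524
```

View pics/s3.png

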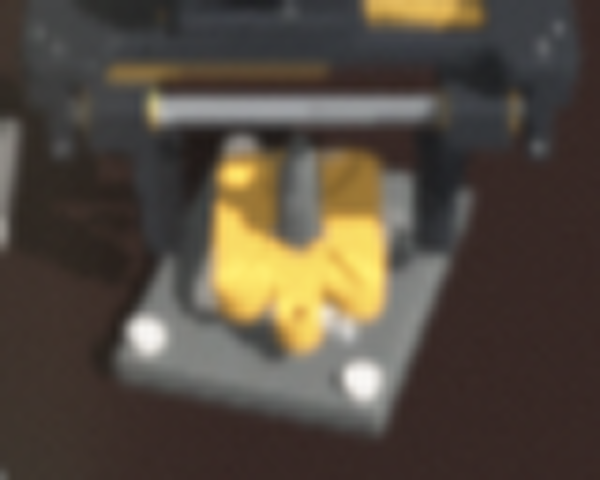

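The rosette lies flush on the fixed plate. Its tab points towards the camera (at about (300,320) in the crop), away from the jig's tab, and both fingers are clear. I'll lift and go to the separator.

Request:
servo_tool(commands=[[[0,0,0,0,0,-0.01,1],[0,0,0,0,0,-0.03,1],[0,0,0,0,0,-0.045,1],[0,0,0,0.0154,-0.0358,0,1],[0,0,0,0.0154,-0.0358,0,1],[0,0,0,0.0154,-0.0358,0,1],[0,0,0,0.0154,-0.0358,0,1],[0,0,1,0,0,0.035,1],[0,0,0,0,0,0.035,1],[0,0,0,0,0,0,1]]])

```text
t: 16.9
tcp_pos: [482.8, 195.0, 104.2]
eef_rot: [-2.919, -1.159, 0.01]
contact_force: [0.3, -0.4, -0.3]
grip_width: 87.9
finger_force: 0.0
```

```bash
python3 -c "
from h import *
s=shot('side');cv2.imwrite('pics/s4.png',cv2.resize(s['color'][164:228,165:245,::-1],(600,480),interpolation=cv2.INTER_CUBIC))
s=read_state();print(s['tcp_pos'],s['eef_rot'],s['contact_force'],s['grip_width'])"
```

```text
[483.9790432  194.72759907 105.97250791] [-2.92007391 -1.15806232  0.00544522] [ 0.75163624 -0.37625534  0.94581415] 87.99908499231047
```

View pics/s4.png

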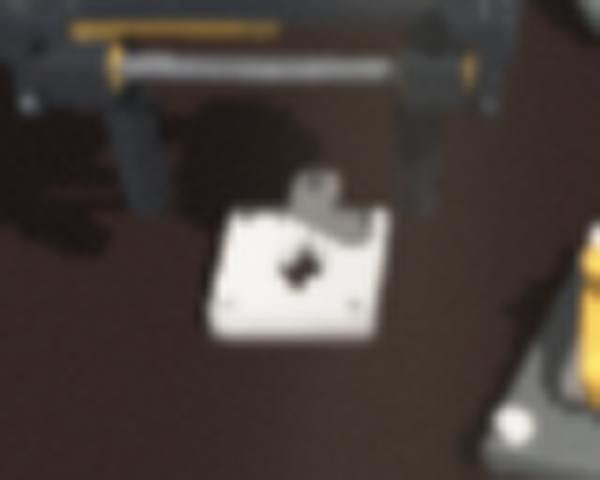

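The side view shows the fingers straddling the separator, and the jig lies well clear to the right. Next I descend and grip.

Request:
servo_tool(commands=[[[0,0,0,0,0,0.015,1],[0,0,0,0,0,0.015,1],[0,0,0,0,0,0.006,1],[0,0,0,0,0,0.002,1],[0,0,0,0,0,0,1]]])

```text
t: 17.45
tcp_pos: [485.5, 195.0, 69.6]
eef_rot: [2.92, 1.158, 0.002]
contact_force: [-0.4, -0.2, 0.9]
grip_width: 88.2
finger_force: 0.0
```

Request:
servo_tool(commands=[[[0,0,0,0,0,0,0.75],[0,0,0,0,0,0,0.72],[0,0,0,0,0,0,0.7],[0,0,0,0,0,0,0.68],[0,0,0,0,0,0,0.5],[0,0,0,0,0,0,0.5],[0,0,0,0,0,0,0.5],[0,0,0,0,0,0,0.5]]], grip_force=25)

```text
t: 18.25
tcp_pos: [485.4, 194.9, 68.8]
eef_rot: [2.92, 1.158, 0.001]
contact_force: [0.9, -1.8, 4.0]
grip_width: 59.8
finger_force: 25.0
```

Request:
servo_tool(commands=[[[0,0,0,0,0,-0.015,0.5],[0,0,0,0,0,-0.04,0.5],[0,0,0,0,0,-0.04,0.5],[0,0,0,-0.0074,0.018,0,0.5],[0,0,0,-0.0148,0.0359,0,0.5],[0,0,0,-0.0148,0.0359,0,0.5],[0,0,0,-0.0148,0.0359,0,0.5],[0,0,0,-0.0074,0.018,0,0.5],[0,0,-1,0,0,0,0.5],[0,0,0,0,0,0,0.5]]])

```text
t: 19.25
tcp_pos: [539.5, 50.8, 163.8]
eef_rot: [-2.908, -1.184, 0.002]
contact_force: [-1.5, 0.2, -2.2]
grip_width: 59.5
finger_force: 25.0
```

Request:
servo_tool(commands=[[[0,0,0,0,0,0.01,0.5],[0,0,0,0,0,0.005,0.5],[0,0,0,0,0,0,0.5],[0,0,0,0,0,0,0.5]]])

```text
t: 19.65
tcp_pos: [540.0, 50.6, 148.2]
eef_rot: [-2.909, -1.185, 0.001]
contact_force: [-0.7, -0.3, -2.2]
grip_width: 59.3
finger_force: 25.0
```

Request:
servo_tool(commands=[[[0,0,0,0,0.0012,0,0.5],[0,0,0,0,0,0.004,0.5],[0,0,0,0,0,0.004,0.5],[0,0,0,0,0,0.002,0.5],[0,0,0,0,0,0,0.5]]])

```text
t: 20.15
tcp_pos: [540.9, 49.0, 138.2]
eef_rot: [-2.91, -1.184, 0.001]
contact_force: [0.4, -0.5, -1.2]
grip_width: 59.5
finger_force: 25.0
```

Request:
servo_tool(commands=[[[0,0,0,0,0,0.002,0.5],[0,0,0,0,0,0.002,0.5],[0,0,0,0,0,0,0.5]]])

```text
t: 20.45
tcp_pos: [541.0, 49.1, 134.4]
eef_rot: [-2.91, -1.184, 0.001]
contact_force: [-0.1, -0.1, -1.5]
grip_width: 59.4
finger_force: 25.0
```

Request:
servo_tool(commands=[[[0,0,0,0,0,0.002,0.5],[0,0,0,0,0,0.002,0.5],[0,0,0,0,0,0.002,0.5],[0,0,0,0,0,0,0.5]]])

```text
t: 20.85
tcp_pos: [541.0, 49.1, 128.3]
eef_rot: [-2.91, -1.184, 0.001]
contact_force: [-0.4, 0.2, -1.6]
grip_width: 59.6
finger_force: 25.0
```

Shift back slightly (0.5 mm) and feel for the splines at about 123.

Request:
servo_tool(commands=[[[0,0,0,0,-0.0005,0.001,0.5],[0,0,0,0,0,0.002,0.5],[0,0,0,0,0,0.001,0.5],[0,0,0,0,0,0,0.5]]])

```text
t: 21.25
tcp_pos: [540.7, 49.4, 124.4]
eef_rot: [-2.91, -1.184, 0.0]
contact_force: [0.2, 0.5, -1.8]
grip_width: 59.2
finger_force: 25.0
```

Request:
servo_tool(commands=[[[0,0,0,0,0,0.001,0.5],[0,0,0,0,0,0.001,0.5],[0,0,0,0,0,0,0.5]]])

```text
t: 21.55
tcp_pos: [540.7, 49.4, 122.5]
eef_rot: [-2.91, -1.184, 0.0]
contact_force: [-1.4, 0.1, -2.3]
grip_width: 59.7
finger_force: 25.0
```

Request:
servo_tool(commands=[[[0,0,0,0,0,0.001,0.5],[0,0,0,0,0,0,0.5]]])

```text
t: 21.75
tcp_pos: [540.8, 49.4, 121.5]
eef_rot: [-2.91, -1.184, 0.0]
contact_force: [-0.4, 0.3, -1.6]
grip_width: 59.4
finger_force: 25.0
```

Request:
servo_tool(commands=[[[0,0,0,0,0,0.001,0.5],[0,0,0,0,0,0.001,0.5],[0,0,0,0,0,0,0.5]]])

```text
t: 22.05
tcp_pos: [540.8, 49.4, 119.5]
eef_rot: [-2.91, -1.184, 0.0]
contact_force: [0.1, 0.1, -2.4]
grip_width: 58.8
finger_force: 25.0
```

Request:
servo_tool(commands=[[[0,0,0,0,0,0.0015,0.5],[0,0,0,0,0,0.0015,0.5],[0,0,0,0,0,0,0.5]]])

```text
t: 22.35
tcp_pos: [540.7, 49.4, 116.4]
eef_rot: [-2.91, -1.184, 0.001]
contact_force: [0.4, 0.1, -1.8]
grip_width: 59.4
finger_force: 25.0
```

It's on the splines and moving freely. The seat should be at about 103.

Request:
servo_tool(commands=[[[0,0,0,0,0,0.002,0.5],[0,0,0,0,0,0.002,0.5],[0,0,0,0,0,0.002,0.5],[0,0,0,0,0,0,0.5]]])

```text
t: 22.75
tcp_pos: [540.7, 49.4, 110.3]
eef_rot: [-2.91, -1.184, 0.001]
contact_force: [0.4, -0.8, -1.7]
grip_width: 59.2
finger_force: 25.0
```

Request:
servo_tool(commands=[[[0,0,0,0,0,0.002,0.5],[0,0,0,0,0,0.002,0.5],[0,0,0,0,0,0.001,0.5],[0,0,0,0,0,0,0.5]]])

```text
t: 23.15
tcp_pos: [540.8, 49.4, 105.4]
eef_rot: [-2.91, -1.184, 0.0]
contact_force: [0.6, -0.2, -1.8]
grip_width: 59.8
finger_force: 25.0
```

Request:
servo_tool(commands=[[[0,0,0,0,0,0.001,0.5],[0,0,0,0,0,0.001,0.5],[0,0,0,0,0,0,0.5]]])

```text
t: 23.45
tcp_pos: [540.8, 49.4, 103.5]
eef_rot: [-2.91, -1.184, 0.0]
contact_force: [-0.2, 0.5, -0.6]
grip_width: 59.6
finger_force: 25.0
```

Request:
servo_tool(commands=[[[0,0,0,0,0,0.0005,0.5],[0,0,0,0,0,0.0005,0.5],[0,0,0,0,0,0,0.5]]])

```text
t: 23.75
tcp_pos: [540.8, 49.4, 102.9]
eef_rot: [-2.91, -1.184, -0.0]
contact_force: [-1.2, 0.6, 0.9]
grip_width: 59.5
finger_force: 25.0
```

Request:
servo_tool(commands=[[[0,0,0,0,0,0.0005,0.5],[0,0,0,0,0,0,0.5]]])

```text
t: 23.95
tcp_pos: [540.8, 49.4, 102.8]
eef_rot: [-2.91, -1.184, -0.001]
contact_force: [-1.8, 0.8, 5.9]
grip_width: 59.5
finger_force: 25.0
```

Request:
servo_tool(commands=[[[0,0,0,0,0,-0.0005,0.5],[0,0,0,0,0,0,0.5],[0,0,0,0,0,0,0.68],[0,0,0,0,0,0,0.75],[0,0,0,0,0,0,0.85],[0,0,0,0,0,0,1],[0,0,0,0,0,0,1],[0,0,0,0,0,0,1],[0,0,0,0,0,0,1]]])

```text
t: 24.85
tcp_pos: [540.9, 49.4, 102.6]
eef_rot: [-2.91, -1.184, -0.0]
contact_force: [0.2, 0.4, 0.5]
grip_width: 87.9
finger_force: 0.0
```

Request:
servo_tool(commands=[[[0,0,0,0,0,-0.01,1],[0,0,0,0,0,-0.03,1],[0,0,0,0,0,-0.045,1],[0,0,0,0,0,-0.045,1],[0,0,0,0,-0.04,-0.01,1],[0,0,0,0,-0.045,0,1],[0,0,0,0,-0.045,0,1],[0,0,0,0,-0.045,0,1],[0,0,0,0,-0.03,0,1],[0,0,0,0,0,0,1]]])

```text
t: 25.85
tcp_pos: [394.2, 199.4, 243.0]
eef_rot: [-2.903, -1.194, 0.004]
contact_force: [1.5, -0.1, 0.5]
grip_width: 88.2
finger_force: 0.0
```

```bash
python3 - <<'E'
from h import *
t=shot('top');s=shot('side')
f=lambda c,u,v:cv2.resize(c['color'][v-32:v+32,u-40:u+40,::-1],(400,320),interpolation=cv2.INTER_CUBIC)
cv2.imwrite('pics/end.png',np.hstack([f(t,259,194),f(s,254,208)]))
s=read_state();print(s['t'],s['tcp_pos'],s['contact_force'])
E
```

```text
25.95 [397.74117848 196.5555754  243.21876686] [ 0.06680534 -1.69794918  0.56340433]
```

View pics/end.png

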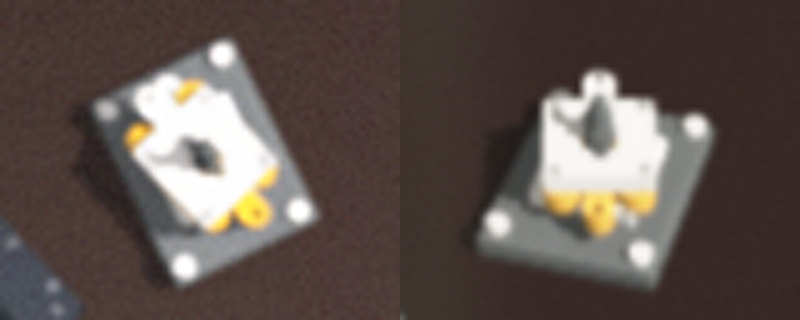

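Both plates are seated flat. The separator's tab is on the jig's tab side (top crop (155,95)), the rosette's is opposite ((253,207)), and the gripper is clear of everything.

```bash
python3 -c "
from cell import order
print(order.hand_in())"
```

```text
the job is handed in; nothing more can be done
None
```

I handed the job in at about 26 s of the 72 s: the final pictures show both plates flat on the jig with tabs alternating and the gripper clear, and the highest force I read was about 11 N, but the hand-in returned no verdict.

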